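# Point out the faults in a rack of chrome heads and call the supervisor

## Task

Report the two faults in the rack of chrome heads without touching the rack or anything in it: with the fingers pointing down, hold the fingertips a few centimetres straight above the centre of the one empty hole for about two seconds, then in the same way point at the one head that is too short for about two seconds. Then press the wide push button fully down with the fingertips and let it come up again, to call the supervisor. Leave the narrow button and everything else on the bench where it is, and finish clear of it all.

Things in the scene. Friction and masses are not known exactly. Their poses are not given: they have to be found in the camera images.
- rack: white painted sheet-metal rack, fixed, 170 (x) x 310 (y) x 50 mm high, with 8 round holes of 36 mm in its top in 2 rows of 4, 70 mm apart both ways (at x = -35, 35 and y = -105, -35, 35, 105 mm in its frame). Origin: centre of its underside; z up
- empty_hole (a point): the only empty hole of the rack, 36 mm wide, dark inside: this point is the hole's centre, level with the rack's top (50 mm above the table). Full-height heads beside it rise 58 mm above the rack's top, 70 mm from centre to centre
- short_head: the wrong part: the one stubby chrome head, rising only 32 mm above the rack's top, with a wide flat end (41 mm across); loose, standing in one of the holes on a 50 mm flange. Origin: centre of the foot of its 24 mm stem, inside the hole; z up
- short_head_top (a point): centre of the flat top end of the stubby head, 32 mm above the rack's top
- wide_button (a joint): travel of the wide push button, m: 0 up, 0.006 fully down; springs back, fully down takes 5 N
- wide_button_top (a point): centre of the top of the wide push button: grey cap 44 mm across in a round black housing (60 mm across, 12 mm high) on the table, its top 22 mm above the table; it is pressed straight down. It changes places with the narrow button
- narrow_button (a joint): travel of the narrow push button, m: 0 up, 0.006 fully down; not to be pressed
- narrow_button_top (a point): centre of the top of the narrow push button: grey cap 20 mm across in a round black housing on the table, its top 22 mm above the table
- head_1: right part: full-height tapered chrome head, 58 mm above the rack's top, 30 mm across its end, 50 mm flange; loose, standing in a hole. Origin: centre of the foot of its 24 mm stem, inside the hole
- head_2: right part: full-height tapered chrome head, 58 mm above the rack's top, 30 mm across its end, 50 mm flange; loose, standing in a hole. Origin: centre of the foot of its 24 mm stem, inside the hole
- head_3: right part: full-height tapered chrome head, 58 mm above the rack's top, 30 mm across its end, 50 mm flange; loose, standing in a hole. Origin: centre of the foot of its 24 mm stem, inside the hole
- head_4: right part: full-height tapered chrome head, 58 mm above the rack's top, 30 mm across its end, 50 mm flange; loose, standing in a hole. Origin: centre of the foot of its 24 mm stem, inside the hole
- head_5: right part: full-height tapered chrome head, 58 mm above the rack's top, 30 mm across its end, 50 mm flange; loose, standing in a hole. Origin: centre of the foot of its 24 mm stem, inside the hole
- head_6: right part: full-height tapered chrome head, 58 mm above the rack's top, 30 mm across its end, 50 mm flange; loose, standing in a hole. Origin: centre of the foot of its 24 mm stem, inside the hole
- cartridge: bystander: brass valve cartridge, loose, standing, 34 mm across, 50 mm high; origin under its centre
- screwdriver: bystander: loose screwdriver lying along its x axis
- tin: bystander: loose round metal tin, 83 mm across, 30 mm high; origin under its centre
- wrench: bystander: loose wrench lying along its x axis
- brush: bystander: loose brush lying along its x axis
Not all that is in view belongs to the job. What is shaped like the head_3 but purple is not meant. Leave any pink look-alike of the short_head alone.

How it is judged:
By the outcome, as a careful person would: the job done as asked, in the order asked, and still so for the second after the job is handed in, with the robot touching nothing.
It also fails if it takes over 48 s, if anything falls off the work surface, if the arm or the gripper's body presses on something with over 40 N, if the wrist force passes 120 N, or if a joint passes its speed limit or range.

## Robot

A 6-joint arm with a two-finger parallel gripper is mounted at the origin on the work surface. World frame = base frame: x ahead of the robot, y to its left, z up, the work surface at z = 0. Lengths are in m, angles in degrees, forces in N, time in s.
With the tool pointing down it reaches from about 0.35 to 0.875 m from the base axis. Payload 4.2 kg.
Tool frame: the origin (TCP) lies between the finger pads, 19 mm behind the fingertips; this is the grasp point; x points along the fingers, y is the direction in which the jaws open and shut, and the axes are right-handed (so a half turn about x gives the same grasp; the last joint's range is limited). The gripper opens to 87 mm and grips with 3 to 60 N. Pads are 19 mm wide; open, the fingers measure 117 mm over their backs; the gripper's body (75 mm by 190 mm) begins 51 mm behind the grasp point.
Start: joints at [-60.069, 22.042, 0.453, 0, -68.411, -14.817], TCP at [0.163, -0.603, 0.241] pointing down, gripper open.
Joint ranges: [-179.83, 179.83], [-69.29, 118.12], [-61.27, 80.66], [-181.25, 117.63], [-171.15, -9.14], [-177.46, 177.46]. Speed limits (degrees/s): [159.86, 159.86, 180, 180, 180, 180].

## Interface

Orientations are given as a 3x3 rotation matrix whose columns are the frame's x, y, z axes.
In Python, from station import r, viewer, job, spotter gives the robot as it stands.
- The arm moves only by the tool play_rows, never from a script. Its argument "commands" is a list of rows, each an object of numbers: "fingers": the gripper command: -1 is fully open, 1 is shut, values between are in proportion; "tx", "ty", "tz": the shift along the tool's x, y, z normalised to -1 to 1, where 1 is 750 mm; "ax", "ay", "az": the turn, a rotation vector about the tool's x, y, z normalised to -1 to 1, where 1 is pi rad. In form: [{"fingers": .., "tx": .., "ty": .., "tz": .., "ax": .., "ay": .., "az": ..}, ...]. A call has 1 to 5 rows; each row is the pose to reach, as a shift and turn from the pose commanded when the call began, along the tool's axes at that moment, turning the shorter way round; what a row does not reach only later rows make up. A row lasts 1/12 s, in which the tool goes at most 41.7 mm and 7.16 degrees, less where a joint would pass 70% of its speed; a pose out of reach is approached as far as the arm can. A call with a number of a shift or a turn outside -1 to 1 is refused whole. A call with a gripper value outside its range is refused whole. The fingers move at their own pace and stop on an object; the grip force is fixed at half the most. Time passes only in rows, so rows that repeat a pose let the fingers close. It gives the time, the measured TCP pose, the force and the opening at its end, in the units of the state.
- r.sense(): the state, without advancing time (a new reading comes with each control period).
- viewer.capture(name): name is "scene" or "top" or "wrist"; returns a dict with "image" (420x560x3 uint8, red, green, blue), "fx", "fy", "cx", "cy" (pixels), "R" (3x3) and "t" (3): a world point X has camera coordinates R X + t; the wrist camera has in their place "mount" (4x4, takes a point from camera to tool coordinates, whose origin is the TCP and whose axes are the tool frame's). Camera axes: x right, y down, z forward; pixel columns grow to the right and rows downward; lengths in m; the calibration is good to about 2 mm. A picture is of the moment at which its call begins: read the wrist's pose just before it. There is no depth.
- job.finish_job(): hands the job in, once; it reports no verdict.
Trained networks look in a picture, given as the dict that the camera call returned (one of the last four; its "shot" number tells which), for a name from the list of things; names that differ only in an ending like _2 or _b are one class to them, and where a whole thing is asked for, a point or a joint stands for the part that bears it (a point fixed in the world has none). Each returns a list of dicts, best first, with "score" (0 to 1); they miss things now and then, are a little off and sometimes report something else, mostly with a low value. They report only what shows in the picture. A call takes as long as a camera call. They do not tell look-alikes from the thing itself.
- spotter.find_in(name, picture): "uv" ([column, row] in pixels, amid what is visible of it).
- spotter.silhouettes(name, picture): "region" (420x560 bool, what is visible of it) and "uv" ([column, row] in pixels, amid what is visible of it).
The state is a dict: "time_s": time; "joints": joint angles; "joint_velocities": joint speeds; "effort": joint torques, N m; "tcp_pos": TCP position; "ee_rot": TCP orientation; "wrist_force": force on the tool from outside, world axes, zero at the start; "moment": the same for the moment, N m; "gripper_width": opening from 0.0 (shut) to 1.0 (fully open).
Only numpy, scipy, OpenCV 4.12 (cv2) and the standard library are available. Lean on these libraries where they do the work, as an engineer would, in place of code of your own. Each camera call takes 0.05 s, during which the arm holds its last target. There are 200 camera calls.

## Working session

There is one attempt and no reset: what is moved stays moved. The work goes in short steps, Python scripts to look and compute and a tool call to move; the robot and the scene stay as the last step left them, time stands still between calls to the robot, and variables do not carry over. Pictures are saved under pics/ and viewed, about 8 in all and at most 12, crops included, and the job is handed in when it is done.

Besides the shell and the picture viewer there is one more tool, called after "Request:" as name([rows], argument=value, ...), one row to a line, values as JSON. play_rows: Moves the arm, as the interface text tells. Its arguments: {"type":"object","properties":{"commands":{"type":"array"}},"required":["commands"]}

```bash
mkdir -p pics; cat > h.py <<'E'
import numpy as np, cv2
from station import r, viewer, job, spotter
def ray(p,uv):
    d=np.array([(uv[0]-p["cx"])/p["fx"],(uv[1]-p["cy"])/p["fy"],1.]); R=np.array(p["R"]); t=np.array(p["t"])
    return -R.T@t, R.T@d
def at(p,uv,z):
    c,d=ray(p,uv); return c+d*(z-c[2])/d[2]
def proj(p,X):
    c=np.array(p["R"])@np.array(X)+np.array(p["t"]); return [p["fx"]*c[0]/c[2]+p["cx"],p["fy"]*c[1]/c[2]+p["cy"]]
def save(p,name,box=None,s=1):
    im=p["image"][...,::-1]
    if box: im=im[box[1]:box[3],box[0]:box[2]]
    cv2.imwrite("pics/"+name,cv2.resize(im,None,fx=s,fy=s,interpolation=cv2.INTER_CUBIC))
E
python3 - <<'E'
from h import *
a=viewer.capture("top"); b=viewer.capture("scene")
im=[a["image"],b["image"]]
save(a,"top1.png",None,1.4);save(b,"scene1.png",None,1.4)
for n,p in(("top",a),("scene",b)):
    print(n,"cam",np.round(ray(p,(0,0))[0],3))
    for k,z in(("rack",.05),("empty_hole",.05),("short_head",.082),("head_1",.108),("wide_button_top",.022),("narrow_button_top",.022)):
        for h in spotter.find_in(k,p): print(k,round(h["score"],2),np.round(h["uv"]),np.round(at(p,h["uv"],z),3)[:2])
s=r.sense();print(s["time_s"],s["tcp_pos"],s["ee_rot"],s["wrist_force"])
E
```

```text
top cam [0.462 0.063 1.089]
rack 0.92 [238. 213.] [0.535 0.196]
empty_hole 0.7 [367. 180.] [ 0.631 -0.147]
empty_hole 0.57 [250. 198.] [0.574 0.165]
short_head 0.67 [175. 270.] [0.382 0.347]
short_head 0.53 [195. 224.] [0.5   0.302]
short_head 0.44 [411. 171.] [ 0.652 -0.255]
short_head 0.18 [225. 202.] [0.561 0.227]
head_1 0.72 [222. 199.] [0.565 0.232]
head_1 0.64 [222. 224.] [0.5   0.227]
head_1 0.62 [439. 213.] [ 0.543 -0.316]
head_1 0.56 [198. 192.] [0.58  0.291]
head_1 0.54 [249. 226.] [0.499 0.16 ]
head_1 0.53 [279. 199.] [0.569 0.087]
head_1 0.53 [213. 266.] [0.397 0.247]
head_1 0.52 [276. 224.] [0.506 0.092]
wide_button_top 0.79 [438. 213.] [ 0.55  -0.348]
narrow_button_top 0.42 [399. 222.] [ 0.521 -0.241]
scene cam [ 0.998 -0.157  0.941]
rack 0.68 [314. 199.] [0.561 0.17 ]
rack 0.38 [326. 173.] [0.507 0.237]
empty_hole 0.17 [150. 265.] [ 0.54  -0.251]
short_head 0.81 [337. 130.] [0.421 0.32 ]
short_head 0.52 [345. 159.] [0.511 0.287]
head_1 0.96 [344. 191.] [0.604 0.221]
head_1 0.77 [365. 175.] [0.589 0.29 ]
head_1 0.77 [308. 146.] [0.449 0.215]
head_1 0.76 [327. 168.] [0.53 0.22]
head_1 0.75 [299. 178.] [0.523 0.148]
head_1 0.57 [291. 213.] [0.598 0.084]
wide_button_top 0.54 [116. 293.] [ 0.553 -0.344]
wide_button_top 0.45 [347. 161.] [0.487 0.319]
0.7 [ 0.16297783 -0.60333965  0.24127069] [[ 7.94864685e-06 -2.60774394e-01  9.65399770e-01]
 [-2.48027337e-05  9.65399769e-01  2.60774394e-01]
 [-1.00000000e+00 -2.60173570e-05  1.20570398e-06]] [ 0.43012241 -1.43024925 -0.03681726]
```

View pics/top1.png

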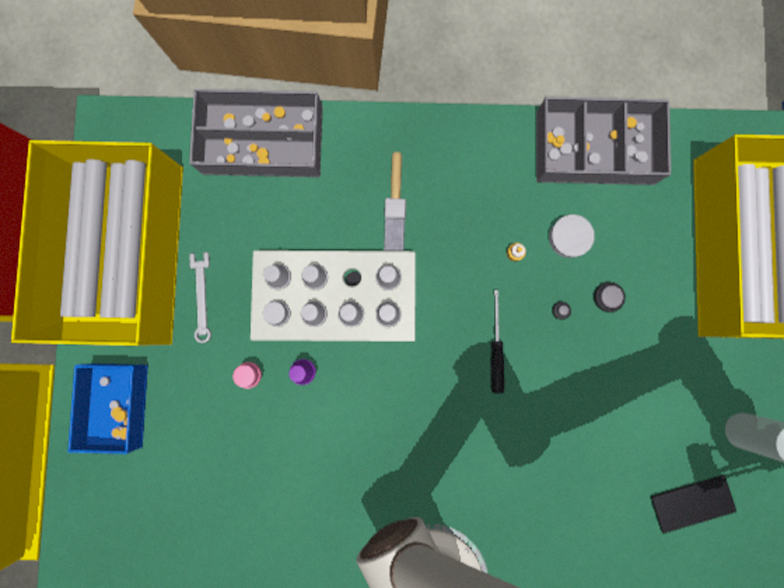

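View pics/scene1.png

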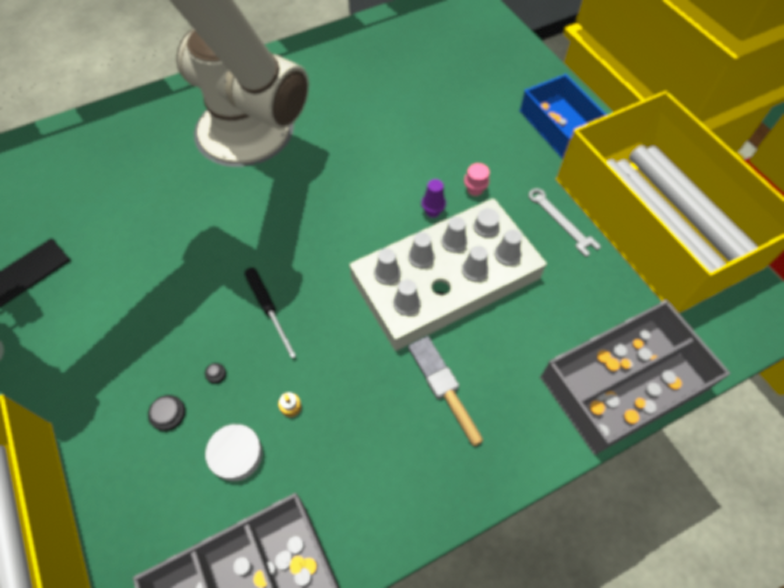

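The top view (shown at 1.4x) has the rack at (333,296), with its only dark hole at (352,278). The wide button is at (610,296), the narrow one at (562,310). 

Short-head candidates:
- The chrome head at top (275,313), scene (488,218), is low and flat and stands in the rack's corner hole.
- The pink one at top (246,375) is outside the rack, so it is a decoy, as is the purple one.

I'll measure these precisely and confirm with one crop.

```bash
python3 - <<'E'
from h import *
from scipy.optimize import least_squares
a=viewer.capture("top"); b=viewer.capture("scene")
# rack top: bright low-saturation region, corners in both views
P={}
for n,p,roi in(("top",a,(170,170,310,250)),("scene",b,(240,135,400,255))):
    sil=spotter.silhouettes("rack",p)[0]["region"]
    hsv=cv2.cvtColor(p["image"],cv2.COLOR_RGB2HSV)
    m=np.zeros(sil.shape,np.uint8)
    x0,y0,x1,y1=roi
    m[y0:y1,x0:x1]=((hsv[...,1]<70)&(hsv[...,2]>(185 if n=="scene" else 150)))[y0:y1,x0:x1]
    m=cv2.morphologyEx(m,cv2.MORPH_CLOSE,np.ones((3,3)))
    c=max(cv2.findContours(m,0,2)[0],key=cv2.contourArea)
    q=cv2.boxPoints(cv2.minAreaRect(c)); hull=cv2.convexHull(c)
    for e in (3,5,8):
        ap=cv2.approxPolyDP(hull,e,True)[:,0]
        if len(ap)==4: break
    w=np.array([at(p,u,.05)[:2] for u in ap]); P[n]=w
    print(n,ap.tolist(),np.round(w,3).tolist(),"mean",np.round(w.mean(0),4))
    for s in spotter.silhouettes("wide_button_top",p)[:2]:
        print(" wide",round(s["score"],2),np.round(s["uv"],1),s["region"].sum(),np.round(at(p,s["uv"],.016)[:2],3))
    for s in spotter.silhouettes("short_head",p)[:3]:
        print(" short",round(s["score"],2),np.round(s["uv"],1),np.round(at(p,s["uv"],.082)[:2],3))
    # dark hole
    g=cv2.cvtColor(p["image"],cv2.COLOR_RGB2GRAY); u0,v0=(251,199) if n=="top" else (315,204)
    d=np.zeros(g.shape,np.uint8); d[v0-9:v0+10,u0-10:u0+11]=g[v0-9:v0+10,u0-10:u0+11]<90
    M=cv2.moments(d,True); uv=(M["m10"]/M["m00"],M["m01"]/M["m00"]); print(" hole",np.round(uv,1),M["m00"],np.round(at(p,uv,.05)[:2],4))
c1=cv2.resize(a["image"][165:255,165:305],None,fx=5,fy=5,interpolation=2)
c2=cv2.resize(b["image"][135:255,240:400],(700,525),interpolation=2)
c3=cv2.resize(a["image"][190:240,380:460],(700//2,437//2),interpolation=2)
save(a,"c_top.png",(165,165,305,255),5)
cv2.imwrite("pics/c_scene.png",c2[...,::-1]); cv2.imwrite("pics/c_btn.png",c3[...,::-1])
E
```

```text
top [[296, 180], [296, 243], [179, 242], [181, 179], [287, 170]] [[0.627, 0.044], [0.458, 0.041], [0.454, 0.35], [0.622, 0.353], [0.653, 0.069]] mean [0.5628 0.1714]
 wide 0.74 [437.4 213. ] 213 [ 0.55  -0.347]
 short 0.55 [197.7 220.1] [0.511 0.296]
 short 0.53 [173.3 269.8] [0.383 0.352]
 hole [251.6 198.7] 94.0 [0.5735 0.1617]
scene [[353, 142], [389, 188], [282, 241], [250, 188]] [[0.456, 0.353], [0.622, 0.353], [0.626, 0.046], [0.458, 0.044]] mean [0.5405 0.199 ]
 wide 0.59 [114.4 295.8] 304 [ 0.556 -0.351]
 short 0.72 [338.8 126.6] [0.414 0.33 ]
 short 0.56 [345.7 160.2] [0.516 0.287]
 hole [314.5 205. ] 72.0 [0.5773 0.1628]
```

View pics/c_top.png

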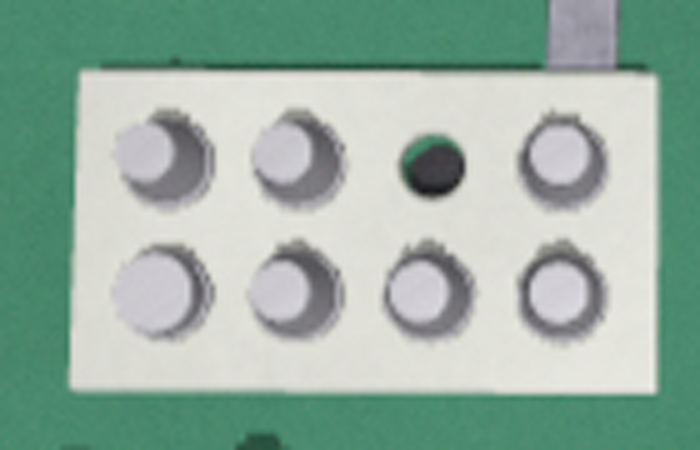

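View pics/c_scene.png

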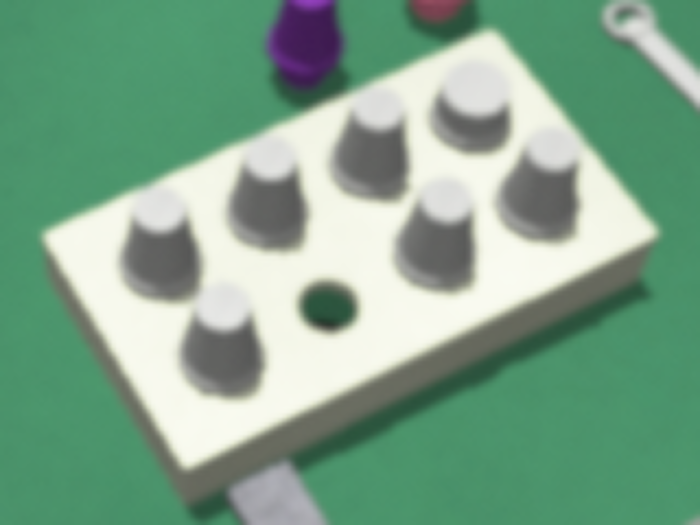

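The crops confirm the empty hole at (433,166) in the top crop. The short head is the wide, low one in the corner at (152,290) top and (476,92) scene. Both views agree on the rack: centre (0.540, 0.198), yaw about 0.7°.

- **Hole:** (0.5755, 0.1625), which also fits the hole pixels directly.
- **Short head:** (0.503, 0.302).
- **Wide button:** (0.552, -0.347).

I'm starting the move with the fingers shut.

Request:
play_rows([
  {"fingers": 1,"tx": 0,"ty": 0.842,"tz": 0.797,"ax": 0,"ay": 0,"az": 0},
  {"fingers": 1,"tx": 0,"ty": 0.842,"tz": 0.797,"ax": 0,"ay": 0,"az": 0},
  {"fingers": 1,"tx": 0,"ty": 0.842,"tz": 0.797,"ax": 0,"ay": 0,"az": 0},
  {"fingers": 1,"tx": 0,"ty": 0.842,"tz": 0.797,"ax": 0,"ay": 0,"az": 0},
  {"fingers": 1,"tx": 0,"ty": 0.842,"tz": 0.797,"ax": 0,"ay": 0,"az": 0},
])

```text
time_s: 1.52
tcp_pos: [0.2622, -0.4183, 0.2413]
ee_rot: [[0.0, -0.26, 0.966], [-0.0, 0.966, 0.26], [-1.0, -0.0, 0.0]]
wrist_force: [1.5, 0.2, -0.4]
gripper_width: 0.711
```

Request:
play_rows([
  {"fingers": 1,"tx": 0,"ty": 0.64,"tz": 0.606,"ax": 0,"ay": 0,"az": 0},
  {"fingers": 1,"tx": 0,"ty": 0.64,"tz": 0.606,"ax": 0,"ay": 0,"az": 0},
  {"fingers": 1,"tx": 0,"ty": 0.64,"tz": 0.606,"ax": 0,"ay": 0,"az": 0},
  {"fingers": 1,"tx": 0,"ty": 0.64,"tz": 0.606,"ax": 0,"ay": 0,"az": 0},
  {"fingers": 1,"tx": 0,"ty": 0.64,"tz": 0.606,"ax": 0,"ay": 0,"az": 0},
])

```text
time_s: 1.93
tcp_pos: [0.3611, -0.2347, 0.2418]
ee_rot: [[0.001, -0.261, 0.965], [-0.0, 0.965, 0.261], [-1.0, -0.001, 0.001]]
wrist_force: [1.0, 0.4, 0.2]
gripper_width: 0.328
```

Request:
play_rows([
  {"fingers": 1,"tx": 0,"ty": 0.438,"tz": 0.415,"ax": 0,"ay": 0,"az": 0},
  {"fingers": 1,"tx": 0,"ty": 0.438,"tz": 0.415,"ax": 0,"ay": 0,"az": 0},
  {"fingers": 1,"tx": 0,"ty": 0.438,"tz": 0.415,"ax": 0,"ay": 0,"az": 0},
  {"fingers": 1,"tx": 0,"ty": 0.438,"tz": 0.415,"ax": 0,"ay": 0,"az": 0},
  {"fingers": 1,"tx": 0,"ty": 0.438,"tz": 0.415,"ax": 0,"ay": 0,"az": 0},
])

```text
time_s: 2.35
tcp_pos: [0.4601, -0.051, 0.2418]
ee_rot: [[0.001, -0.261, 0.965], [0.0, 0.965, 0.261], [-1.0, -0.0, 0.001]]
wrist_force: [1.0, -0.7, -0.5]
gripper_width: 0.022
```

Request:
play_rows([
  {"fingers": 1,"tx": 0,"ty": 0.236,"tz": 0.224,"ax": 0,"ay": 0,"az": 0},
  {"fingers": 1,"tx": 0,"ty": 0.236,"tz": 0.224,"ax": 0,"ay": 0,"az": 0},
  {"fingers": 1,"tx": 0,"ty": 0.236,"tz": 0.224,"ax": 0,"ay": 0,"az": 0},
  {"fingers": 1,"tx": 0,"ty": 0.236,"tz": 0.224,"ax": 0,"ay": 0,"az": 0},
  {"fingers": 1,"tx": 0,"ty": 0.236,"tz": 0.224,"ax": 0,"ay": 0,"az": 0},
])

```text
time_s: 2.77
tcp_pos: [0.5592, 0.1322, 0.2415]
ee_rot: [[0.001, -0.261, 0.965], [0.0, 0.965, 0.261], [-1.0, 0.0, 0.001]]
wrist_force: [1.5, -0.2, -0.7]
gripper_width: 0.007
```

Request:
play_rows([
  {"fingers": 1,"tx": 0,"ty": 0.034,"tz": 0.033,"ax": 0,"ay": 0,"az": 0},
  {"fingers": 1,"tx": 0.05,"ty": 0.034,"tz": 0.033,"ax": 0,"ay": 0,"az": 0},
  {"fingers": 1,"tx": 0.05,"ty": 0.034,"tz": 0.033,"ax": 0,"ay": 0,"az": 0},
])

```text
time_s: 3.02
tcp_pos: [0.5731, 0.1622, 0.1973]
ee_rot: [[-0.011, -0.262, 0.965], [-0.003, 0.965, 0.262], [-1.0, -0.0, -0.011]]
wrist_force: [-2.2, -0.7, -1.7]
gripper_width: 0.004
```

```bash
python3 - <<'E'
from h import *
s=r.sense(); p=viewer.capture("wrist"); s=r.sense()
R=np.array(s["ee_rot"]);T=np.array(s["tcp_pos"]);M=np.array(p["mount"])
Rw=R@M[:3,:3]; tw=R@M[:3,3]+T
p["R"]=Rw.T; p["t"]=-Rw.T@tw
print(s["time_s"],T,"cam",tw)
for k,z in(("empty_hole",.05),("short_head",.082),("head_1",.108)):
    for h in spotter.find_in(k,p): print(k,round(h["score"],2),np.round(h["uv"]),np.round(at(p,h["uv"],z),4)[:2])
im=p["image"].copy()
for X in((.5755,.1625,.05),(.503,.302,.082)):
    u=proj(p,X);print(u); cv2.drawMarker(im,tuple(int(round(x)) for x in u),(255,0,0),1,10,1)
p["image"]=im; save(p,"w1.png",None,1.4)
E
```

```text
3.0667 [0.57380692 0.16105305 0.20006395] cam [0.51264998 0.14340442 0.34408537]
empty_hole 0.83 [277. 201.] [0.5723 0.1593]
short_head 0.69 [529.  70.] [0.4072 0.3266]
short_head 0.65 [443. 174.] [0.5042 0.2916]
short_head 0.5 [302. 165.] [0.5289 0.1705]
head_1 0.92 [371. 159.] [0.5088 0.2183]
head_1 0.84 [221. 120.] [0.5112 0.0985]
head_1 0.83 [345. 216.] [0.5576 0.2132]
head_1 0.71 [419. 238.] [0.5599 0.2782]
head_1 0.61 [428.  42.] [0.4199 0.2304]
head_1 0.58 [206. 197.] [0.5726 0.1004]
[np.float64(279.1776029708092), np.float64(204.79426811392187)]
[np.float64(454.39622371349924), np.float64(175.4868932266184)]
```

View pics/w1.png

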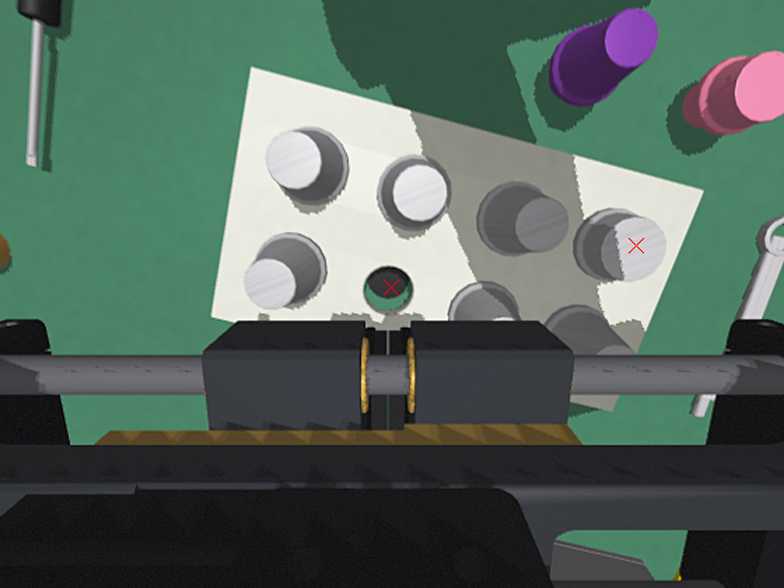

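The wrist view agrees: the marked hole centre (391,287) and short-head top (636,245) both lie within about 2 mm of what is seen. Now I descend over the hole.

Request:
play_rows([
  {"fingers": 1,"tx": 0.05,"ty": 0,"tz": 0,"ax": 0,"ay": 0,"az": 0},
  {"fingers": 1,"tx": 0.1,"ty": 0,"tz": 0,"ax": 0,"ay": 0,"az": 0},
  {"fingers": 1,"tx": 0.131,"ty": 0,"tz": 0,"ax": 0,"ay": 0,"az": 0},
  {"fingers": 1,"tx": 0.131,"ty": 0,"tz": 0,"ax": 0,"ay": 0,"az": 0},
  {"fingers": 1,"tx": 0.131,"ty": 0,"tz": 0,"ax": 0,"ay": 0,"az": 0},
])

```text
time_s: 3.63
tcp_pos: [0.5765, 0.1606, 0.1068]
ee_rot: [[0.001, -0.261, 0.965], [-0.0, 0.965, 0.261], [-1.0, -0.001, 0.001]]
wrist_force: [0.9, -0.5, 1.1]
gripper_width: 0.006
```

Request:
play_rows([
  {"fingers": 1,"tx": 0,"ty": 0.0025,"tz": 0,"ax": 0,"ay": 0,"az": 0},
  {"fingers": 1,"tx": 0,"ty": 0.0025,"tz": 0,"ax": 0,"ay": 0,"az": 0},
  {"fingers": 1,"tx": 0,"ty": 0.0025,"tz": 0,"ax": 0,"ay": 0,"az": 0},
  {"fingers": 1,"tx": 0,"ty": 0.0025,"tz": 0,"ax": 0,"ay": 0,"az": 0},
  {"fingers": 1,"tx": 0,"ty": 0.0025,"tz": 0,"ax": 0,"ay": 0,"az": 0},
])

```text
time_s: 4.05
tcp_pos: [0.5757, 0.1632, 0.1065]
ee_rot: [[0.002, -0.261, 0.965], [0.001, 0.965, 0.261], [-1.0, 0.0, 0.002]]
wrist_force: [-0.2, 0.5, 0.2]
gripper_width: 0.006
```

Request:
play_rows([
  {"fingers": 1,"tx": 0,"ty": 0,"tz": 0,"ax": 0,"ay": 0,"az": 0},
  {"fingers": 1,"tx": 0,"ty": 0,"tz": 0,"ax": 0,"ay": 0,"az": 0},
  {"fingers": 1,"tx": 0,"ty": 0,"tz": 0,"ax": 0,"ay": 0,"az": 0},
  {"fingers": 1,"tx": 0,"ty": 0,"tz": 0,"ax": 0,"ay": 0,"az": 0},
  {"fingers": 1,"tx": 0,"ty": 0,"tz": 0,"ax": 0,"ay": 0,"az": 0},
])

```text
time_s: 4.47
tcp_pos: [0.5753, 0.163, 0.1054]
ee_rot: [[-0.0, -0.261, 0.965], [-0.0, 0.965, 0.261], [-1.0, -0.0, -0.0]]
wrist_force: [0.3, -0.8, 0.1]
gripper_width: 0.007
```

Request:
play_rows([
  {"fingers": 1,"tx": 0,"ty": 0,"tz": 0,"ax": 0,"ay": 0,"az": 0},
  {"fingers": 1,"tx": 0,"ty": 0,"tz": 0,"ax": 0,"ay": 0,"az": 0},
  {"fingers": 1,"tx": 0,"ty": 0,"tz": 0,"ax": 0,"ay": 0,"az": 0},
  {"fingers": 1,"tx": 0,"ty": 0,"tz": 0,"ax": 0,"ay": 0,"az": 0},
  {"fingers": 1,"tx": 0,"ty": 0,"tz": 0,"ax": 0,"ay": 0,"az": 0},
])

```text
time_s: 4.88
tcp_pos: [0.5753, 0.163, 0.1055]
ee_rot: [[-0.0, -0.261, 0.965], [-0.0, 0.965, 0.261], [-1.0, -0.0, -0.0]]
wrist_force: [-0.1, -0.7, -0.5]
gripper_width: 0.006
```

Request:
play_rows([
  {"fingers": 1,"tx": 0,"ty": 0,"tz": 0,"ax": 0,"ay": 0,"az": 0},
  {"fingers": 1,"tx": 0,"ty": 0,"tz": 0,"ax": 0,"ay": 0,"az": 0},
  {"fingers": 1,"tx": 0,"ty": 0,"tz": 0,"ax": 0,"ay": 0,"az": 0},
  {"fingers": 1,"tx": 0,"ty": 0,"tz": 0,"ax": 0,"ay": 0,"az": 0},
  {"fingers": 1,"tx": 0,"ty": 0,"tz": 0,"ax": 0,"ay": 0,"az": 0},
])

```text
time_s: 5.3
tcp_pos: [0.5754, 0.163, 0.1055]
ee_rot: [[-0.0, -0.261, 0.965], [-0.0, 0.965, 0.261], [-1.0, -0.0, -0.0]]
wrist_force: [0.1, 0.2, 0.0]
gripper_width: 0.006
```

Request:
play_rows([
  {"fingers": 1,"tx": 0,"ty": 0,"tz": 0,"ax": 0,"ay": 0,"az": 0},
  {"fingers": 1,"tx": 0,"ty": 0,"tz": 0,"ax": 0,"ay": 0,"az": 0},
  {"fingers": 1,"tx": 0,"ty": 0,"tz": 0,"ax": 0,"ay": 0,"az": 0},
  {"fingers": 1,"tx": 0,"ty": 0,"tz": 0,"ax": 0,"ay": 0,"az": 0},
  {"fingers": 1,"tx": 0,"ty": 0,"tz": 0,"ax": 0,"ay": 0,"az": 0},
])

```text
time_s: 5.72
tcp_pos: [0.5753, 0.163, 0.1055]
ee_rot: [[-0.0, -0.261, 0.965], [-0.0, 0.965, 0.261], [-1.0, -0.0, -0.0]]
wrist_force: [0.5, -0.1, 0.8]
gripper_width: 0.006
```

Request:
play_rows([
  {"fingers": 1,"tx": 0,"ty": 0,"tz": 0,"ax": 0,"ay": 0,"az": 0},
  {"fingers": 1,"tx": 0,"ty": 0,"tz": 0,"ax": 0,"ay": 0,"az": 0},
  {"fingers": 1,"tx": 0,"ty": 0,"tz": 0,"ax": 0,"ay": 0,"az": 0},
  {"fingers": 1,"tx": 0,"ty": 0,"tz": 0,"ax": 0,"ay": 0,"az": 0},
  {"fingers": 1,"tx": 0,"ty": 0,"tz": 0,"ax": 0,"ay": 0,"az": 0},
])

```text
time_s: 6.13
tcp_pos: [0.5754, 0.163, 0.1055]
ee_rot: [[0.0, -0.261, 0.965], [-0.0, 0.965, 0.261], [-1.0, -0.0, 0.0]]
wrist_force: [0.9, -0.5, 1.3]
gripper_width: 0.005
```

Held for over 2 s. Up and across to the short head.

Request:
play_rows([
  {"fingers": 1,"tx": -0.055,"ty": 0,"tz": 0,"ax": 0,"ay": 0,"az": 0},
  {"fingers": 1,"tx": -0.11,"ty": 0,"tz": 0,"ax": 0,"ay": 0,"az": 0},
  {"fingers": 1,"tx": -0.11,"ty": 0.05,"tz": -0.011,"ax": 0,"ay": 0,"az": 0},
  {"fingers": 1,"tx": -0.11,"ty": 0.1,"tz": -0.022,"ax": 0,"ay": 0,"az": 0},
  {"fingers": 1,"tx": -0.11,"ty": 0.15,"tz": -0.033,"ax": 0,"ay": 0,"az": 0},
])

```text
time_s: 6.55
tcp_pos: [0.5218, 0.2659, 0.1891]
ee_rot: [[0.002, -0.259, 0.966], [0.002, 0.966, 0.259], [-1.0, 0.001, 0.002]]
wrist_force: [0.1, -0.4, 0.0]
gripper_width: 0.006
```

Request:
play_rows([
  {"fingers": 1,"tx": 0,"ty": 0.054,"tz": -0.012,"ax": 0,"ay": 0,"az": 0},
  {"fingers": 1,"tx": 0,"ty": 0.054,"tz": -0.012,"ax": 0,"ay": 0,"az": 0},
  {"fingers": 1,"tx": 0.04,"ty": 0.054,"tz": -0.012,"ax": 0,"ay": 0,"az": 0},
  {"fingers": 1,"tx": 0.069,"ty": 0.054,"tz": -0.012,"ax": 0,"ay": 0,"az": 0},
  {"fingers": 1,"tx": 0.069,"ty": 0.054,"tz": -0.012,"ax": 0,"ay": 0,"az": 0},
])

```text
time_s: 6.97
tcp_pos: [0.5001, 0.3003, 0.1317]
ee_rot: [[-0.008, -0.26, 0.965], [-0.006, 0.965, 0.26], [-1.0, -0.003, -0.009]]
wrist_force: [-0.6, -1.5, -1.2]
gripper_width: 0.01
```

Request:
play_rows([
  {"fingers": 1,"tx": 0,"ty": 0,"tz": 0,"ax": 0,"ay": 0,"az": 0},
  {"fingers": 1,"tx": 0,"ty": 0,"tz": 0,"ax": 0,"ay": 0,"az": 0},
  {"fingers": 1,"tx": 0,"ty": 0,"tz": 0,"ax": 0,"ay": 0,"az": 0},
  {"fingers": 1,"tx": 0,"ty": 0,"tz": 0,"ax": 0,"ay": 0,"az": 0},
])

```text
time_s: 7.3
tcp_pos: [0.5037, 0.3023, 0.1379]
ee_rot: [[0.002, -0.26, 0.965], [0.002, 0.965, 0.26], [-1.0, 0.001, 0.003]]
wrist_force: [0.1, -0.1, 0.2]
gripper_width: 0.005
```

Tips are about 35 mm above the stubby head. Holding.

Request:
play_rows([
  {"fingers": 1,"tx": 0,"ty": 0,"tz": 0,"ax": 0,"ay": 0,"az": 0},
  {"fingers": 1,"tx": 0,"ty": 0,"tz": 0,"ax": 0,"ay": 0,"az": 0},
  {"fingers": 1,"tx": 0,"ty": 0,"tz": 0,"ax": 0,"ay": 0,"az": 0},
  {"fingers": 1,"tx": 0,"ty": 0,"tz": 0,"ax": 0,"ay": 0,"az": 0},
  {"fingers": 1,"tx": 0,"ty": 0,"tz": 0,"ax": 0,"ay": 0,"az": 0},
])

```text
time_s: 7.72
tcp_pos: [0.5029, 0.3019, 0.1363]
ee_rot: [[0.0, -0.261, 0.965], [0.0, 0.965, 0.261], [-1.0, 0.0, 0.0]]
wrist_force: [0.0, 0.3, -0.6]
gripper_width: 0.008
```

Request:
play_rows([
  {"fingers": 1,"tx": 0,"ty": 0,"tz": 0,"ax": 0,"ay": 0,"az": 0},
  {"fingers": 1,"tx": 0,"ty": 0,"tz": 0,"ax": 0,"ay": 0,"az": 0},
  {"fingers": 1,"tx": 0,"ty": 0,"tz": 0,"ax": 0,"ay": 0,"az": 0},
  {"fingers": 1,"tx": 0,"ty": 0,"tz": 0,"ax": 0,"ay": 0,"az": 0},
  {"fingers": 1,"tx": 0,"ty": 0,"tz": 0,"ax": 0,"ay": 0,"az": 0},
])

```text
time_s: 8.13
tcp_pos: [0.5029, 0.3019, 0.1362]
ee_rot: [[-0.0, -0.261, 0.965], [-0.0, 0.965, 0.261], [-1.0, -0.0, -0.0]]
wrist_force: [-0.1, -0.4, -0.0]
gripper_width: 0.002
```

Request:
play_rows([
  {"fingers": 1,"tx": 0,"ty": 0,"tz": 0,"ax": 0,"ay": 0,"az": 0},
  {"fingers": 1,"tx": 0,"ty": 0,"tz": 0,"ax": 0,"ay": 0,"az": 0},
  {"fingers": 1,"tx": 0,"ty": 0,"tz": 0,"ax": 0,"ay": 0,"az": 0},
  {"fingers": 1,"tx": 0,"ty": 0,"tz": 0,"ax": 0,"ay": 0,"az": 0},
  {"fingers": 1,"tx": 0,"ty": 0,"tz": 0,"ax": 0,"ay": 0,"az": 0},
])

```text
time_s: 8.55
tcp_pos: [0.5029, 0.3019, 0.1363]
ee_rot: [[-0.0, -0.261, 0.965], [-0.0, 0.965, 0.261], [-1.0, -0.0, -0.0]]
wrist_force: [0.0, 0.2, 0.4]
gripper_width: 0.008
```

Request:
play_rows([
  {"fingers": 1,"tx": 0,"ty": 0,"tz": 0,"ax": 0,"ay": 0,"az": 0},
  {"fingers": 1,"tx": 0,"ty": 0,"tz": 0,"ax": 0,"ay": 0,"az": 0},
  {"fingers": 1,"tx": 0,"ty": 0,"tz": 0,"ax": 0,"ay": 0,"az": 0},
  {"fingers": 1,"tx": 0,"ty": 0,"tz": 0,"ax": 0,"ay": 0,"az": 0},
  {"fingers": 1,"tx": 0,"ty": 0,"tz": 0,"ax": 0,"ay": 0,"az": 0},
])

```text
time_s: 8.97
tcp_pos: [0.5029, 0.3019, 0.1363]
ee_rot: [[0.0, -0.261, 0.965], [0.0, 0.965, 0.261], [-1.0, 0.0, 0.0]]
wrist_force: [1.1, 0.1, 0.3]
gripper_width: 0.007
```

Request:
play_rows([
  {"fingers": 1,"tx": 0,"ty": 0,"tz": 0,"ax": 0,"ay": 0,"az": 0},
  {"fingers": 1,"tx": 0,"ty": 0,"tz": 0,"ax": 0,"ay": 0,"az": 0},
  {"fingers": 1,"tx": 0,"ty": 0,"tz": 0,"ax": 0,"ay": 0,"az": 0},
  {"fingers": 1,"tx": 0,"ty": 0,"tz": 0,"ax": 0,"ay": 0,"az": 0},
  {"fingers": 1,"tx": 0,"ty": 0,"tz": 0,"ax": 0,"ay": 0,"az": 0},
])

```text
time_s: 9.38
tcp_pos: [0.5029, 0.3019, 0.1363]
ee_rot: [[0.0, -0.261, 0.965], [0.0, 0.965, 0.261], [-1.0, 0.0, 0.0]]
wrist_force: [0.0, -0.9, 1.3]
gripper_width: 0.005
```

Request:
play_rows([
  {"fingers": 1,"tx": 0,"ty": 0,"tz": 0,"ax": 0,"ay": 0,"az": 0},
  {"fingers": 1,"tx": 0,"ty": 0,"tz": 0,"ax": 0,"ay": 0,"az": 0},
])

```text
time_s: 9.55
tcp_pos: [0.5029, 0.3019, 0.1363]
ee_rot: [[-0.0, -0.261, 0.965], [0.0, 0.965, 0.261], [-1.0, 0.0, -0.0]]
wrist_force: [0.3, -0.6, -0.3]
gripper_width: 0.005
```

Held for over 2 s. Rise, then across to the wide button.

Request:
play_rows([
  {"fingers": 1,"tx": -0.055,"ty": 0,"tz": 0,"ax": 0,"ay": 0,"az": 0},
  {"fingers": 1,"tx": -0.11,"ty": 0,"tz": 0,"ax": 0,"ay": 0,"az": 0},
  {"fingers": 1,"tx": -0.13,"ty": -0.05,"tz": -0.009,"ax": 0,"ay": 0,"az": 0},
  {"fingers": 1,"tx": -0.13,"ty": -0.1,"tz": -0.019,"ax": 0,"ay": 0,"az": 0},
  {"fingers": 1,"tx": -0.13,"ty": -0.15,"tz": -0.028,"ax": 0,"ay": 0,"az": 0},
])

```text
time_s: 9.97
tcp_pos: [0.5122, 0.1874, 0.2355]
ee_rot: [[0.003, -0.262, 0.965], [0.002, 0.965, 0.262], [-1.0, 0.001, 0.004]]
wrist_force: [1.4, -0.8, -0.9]
gripper_width: 0.001
```

Request:
play_rows([
  {"fingers": 1,"tx": 0,"ty": -0.05,"tz": -0.009,"ax": 0,"ay": 0,"az": 0},
  {"fingers": 1,"tx": 0,"ty": -0.1,"tz": -0.019,"ax": 0,"ay": 0,"az": 0},
  {"fingers": 1,"tx": 0,"ty": -0.15,"tz": -0.028,"ax": 0,"ay": 0,"az": 0},
  {"fingers": 1,"tx": 0,"ty": -0.2,"tz": -0.038,"ax": 0,"ay": 0,"az": 0},
  {"fingers": 1,"tx": 0,"ty": -0.25,"tz": -0.048,"ax": 0,"ay": 0,"az": 0},
])

```text
time_s: 10.38
tcp_pos: [0.5258, -0.0044, 0.234]
ee_rot: [[0.001, -0.261, 0.965], [0.0, 0.965, 0.261], [-1.0, 0.0, 0.001]]
wrist_force: [0.4, 0.4, 0.3]
gripper_width: 0.006
```

Request:
play_rows([
  {"fingers": 1,"tx": 0,"ty": -0.05,"tz": -0.009,"ax": 0,"ay": 0,"az": 0},
  {"fingers": 1,"tx": 0,"ty": -0.1,"tz": -0.019,"ax": 0,"ay": 0,"az": 0},
  {"fingers": 1,"tx": 0,"ty": -0.15,"tz": -0.028,"ax": 0,"ay": 0,"az": 0},
  {"fingers": 1,"tx": 0,"ty": -0.2,"tz": -0.038,"ax": 0,"ay": 0,"az": 0},
  {"fingers": 1,"tx": 0,"ty": -0.25,"tz": -0.048,"ax": 0,"ay": 0,"az": 0},
])

```text
time_s: 10.8
tcp_pos: [0.54, -0.1949, 0.2339]
ee_rot: [[0.0, -0.261, 0.965], [-0.0, 0.965, 0.261], [-1.0, -0.0, 0.0]]
wrist_force: [0.3, 0.5, -0.3]
gripper_width: 0.009
```

Request:
play_rows([
  {"fingers": 1,"tx": 0,"ty": -0.05,"tz": -0.009,"ax": 0,"ay": 0,"az": 0},
  {"fingers": 1,"tx": 0,"ty": -0.1,"tz": -0.019,"ax": 0,"ay": 0,"az": 0},
  {"fingers": 1,"tx": 0,"ty": -0.14,"tz": -0.027,"ax": 0,"ay": 0,"az": 0},
  {"fingers": 1,"tx": 0,"ty": -0.14,"tz": -0.027,"ax": 0,"ay": 0,"az": 0},
  {"fingers": 1,"tx": 0,"ty": -0.14,"tz": -0.027,"ax": 0,"ay": 0,"az": 0},
])

```text
time_s: 11.22
tcp_pos: [0.5475, -0.3011, 0.2329]
ee_rot: [[-0.001, -0.258, 0.966], [0.001, 0.966, 0.258], [-1.0, 0.001, -0.001]]
wrist_force: [0.0, 0.9, -0.4]
gripper_width: 0.007
```

```bash
python3 - <<'E'
from h import *
p=viewer.capture("wrist"); s=r.sense(); t=viewer.capture("top")
R=np.array(s["ee_rot"]);T=np.array(s["tcp_pos"]);M=np.array(p["mount"])
Rw=R@M[:3,:3]; tw=R@M[:3,3]+T
p["R"]=Rw.T; p["t"]=-Rw.T@tw
print(s["time_s"],T,R.round(3).tolist())
for k in("wide_button_top","narrow_button_top"):
    for h in spotter.find_in(k,p): print(k,round(h["score"],2),np.round(h["uv"]),np.round(at(p,h["uv"],.022),4)[:2])
im=p["image"].copy()
u=proj(p,(.552,-.347,.022));print(u); cv2.drawMarker(im,tuple(int(round(x)) for x in u),(255,0,0),1,10,1)
p["image"]=im; save(p,"w2.png",None,1.4)
E
```

```text
11.2667 [ 0.54766508 -0.29989771  0.233203  ] [[-0.001, -0.259, 0.966], [0.001, 0.966, 0.259], [-1.0, 0.001, -0.001]]
wide_button_top 0.97 [241. 187.] [ 0.5551 -0.3434]
wide_button_top 0.32 [481. 402.] [0.772  0.0678]
narrow_button_top 0.54 [326. 184.] [ 0.5249 -0.2457]
[np.float64(238.8010368471924), np.float64(184.13882512526754)]
```

View pics/w2.png

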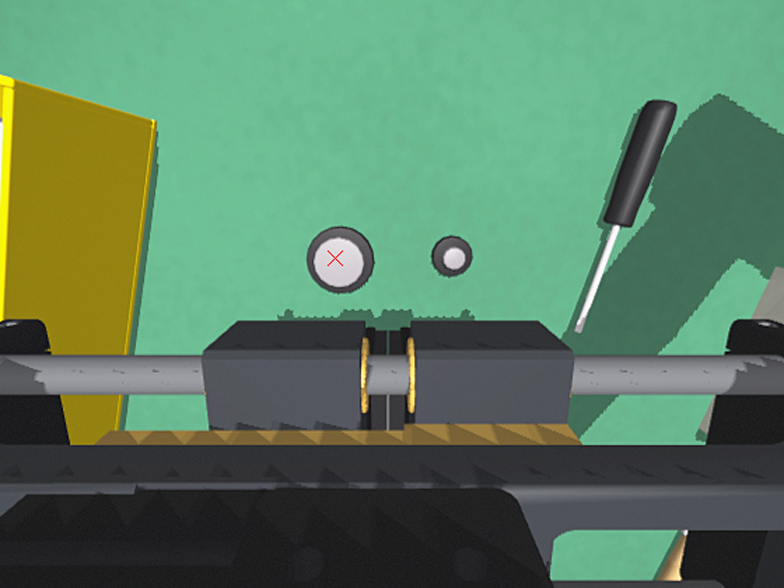

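The wide cap is at (338,263), world about (0.554, -0.345). The narrow button is to its right at (454,258). I'll move above the wide cap and lower to about 20 mm over it.

Request:
play_rows([
  {"fingers": 1,"tx": 0,"ty": -0.05,"tz": -0.008,"ax": 0,"ay": 0,"az": 0},
  {"fingers": 1,"tx": 0,"ty": -0.0605,"tz": -0.008,"ax": 0,"ay": 0,"az": 0},
  {"fingers": 1,"tx": 0.055,"ty": -0.0605,"tz": -0.008,"ax": 0,"ay": 0,"az": 0},
  {"fingers": 1,"tx": 0.11,"ty": -0.0605,"tz": -0.008,"ax": 0,"ay": 0,"az": 0},
  {"fingers": 1,"tx": 0.165,"ty": -0.0605,"tz": -0.008,"ax": 0,"ay": 0,"az": 0},
])

```text
time_s: 11.83
tcp_pos: [0.5548, -0.3442, 0.1099]
ee_rot: [[0.003, -0.262, 0.965], [-0.001, 0.965, 0.262], [-1.0, -0.002, 0.003]]
wrist_force: [0.8, 0.4, -0.6]
gripper_width: 0.006
```

Request:
play_rows([
  {"fingers": 1,"tx": 0.04,"ty": 0,"tz": 0,"ax": 0,"ay": 0,"az": 0},
  {"fingers": 1,"tx": 0.065,"ty": 0,"tz": 0,"ax": 0,"ay": 0,"az": 0},
  {"fingers": 1,"tx": 0.065,"ty": 0,"tz": 0,"ax": 0,"ay": 0,"az": 0},
  {"fingers": 1,"tx": 0.065,"ty": 0,"tz": 0,"ax": 0,"ay": 0,"az": 0},
  {"fingers": 1,"tx": 0.065,"ty": 0,"tz": 0,"ax": 0,"ay": 0,"az": 0},
])

```text
time_s: 12.25
tcp_pos: [0.5556, -0.345, 0.0633]
ee_rot: [[0.003, -0.262, 0.965], [-0.002, 0.965, 0.262], [-1.0, -0.002, 0.003]]
wrist_force: [0.8, 0.0, 1.0]
gripper_width: 0.009
```

Request:
play_rows([
  {"fingers": 1,"tx": 0,"ty": 0,"tz": 0,"ax": 0,"ay": 0,"az": 0},
  {"fingers": 1,"tx": 0,"ty": 0,"tz": 0,"ax": 0,"ay": 0,"az": 0},
  {"fingers": 1,"tx": 0,"ty": 0,"tz": 0,"ax": 0,"ay": 0,"az": 0},
  {"fingers": 1,"tx": 0,"ty": 0,"tz": 0,"ax": 0,"ay": 0,"az": 0},
  {"fingers": 1,"tx": 0,"ty": 0,"tz": 0,"ax": 0,"ay": 0,"az": 0},
])

```text
time_s: 12.67
tcp_pos: [0.5542, -0.3451, 0.0619]
ee_rot: [[0.001, -0.261, 0.965], [-0.0, 0.965, 0.261], [-1.0, -0.0, 0.001]]
wrist_force: [-0.7, -0.1, 0.3]
gripper_width: 0.002
```

Request:
play_rows([
  {"fingers": 1,"tx": 0.012,"ty": 0,"tz": 0,"ax": 0,"ay": 0,"az": 0},
  {"fingers": 1,"tx": 0.022,"ty": 0,"tz": 0,"ax": 0,"ay": 0,"az": 0},
  {"fingers": 1,"tx": 0.028,"ty": 0,"tz": 0,"ax": 0,"ay": 0,"az": 0},
  {"fingers": 1,"tx": 0.03,"ty": 0,"tz": 0,"ax": 0,"ay": 0,"az": 0},
  {"fingers": 1,"tx": 0.03,"ty": 0,"tz": 0,"ax": 0,"ay": 0,"az": 0},
])

```text
time_s: 13.08
tcp_pos: [0.5535, -0.3448, 0.0381]
ee_rot: [[-0.002, -0.261, 0.965], [0.001, 0.965, 0.261], [-1.0, 0.001, -0.002]]
wrist_force: [-1.6, 1.5, 3.5]
gripper_width: 0.006
```

Request:
play_rows([
  {"fingers": 1,"tx": 0.002,"ty": 0,"tz": 0,"ax": 0,"ay": 0,"az": 0},
  {"fingers": 1,"tx": 0.004,"ty": 0,"tz": 0,"ax": 0,"ay": 0,"az": 0},
  {"fingers": 1,"tx": 0.004,"ty": 0,"tz": 0,"ax": 0,"ay": 0,"az": 0},
  {"fingers": 1,"tx": 0.004,"ty": 0,"tz": 0,"ax": 0,"ay": 0,"az": 0},
])

```text
time_s: 13.42
tcp_pos: [0.5537, -0.3449, 0.0359]
ee_rot: [[-0.001, -0.261, 0.965], [0.0, 0.965, 0.261], [-1.0, 0.001, -0.001]]
wrist_force: [-2.6, 2.7, 4.4]
gripper_width: 0.007
```

Request:
play_rows([
  {"fingers": 1,"tx": 0.001,"ty": 0,"tz": 0,"ax": 0,"ay": 0,"az": 0},
  {"fingers": 1,"tx": 0.002,"ty": 0,"tz": 0,"ax": 0,"ay": 0,"az": 0},
  {"fingers": 1,"tx": 0.003,"ty": 0,"tz": 0,"ax": 0,"ay": 0,"az": 0},
  {"fingers": 1,"tx": 0.003,"ty": 0,"tz": 0,"ax": 0,"ay": 0,"az": 0},
  {"fingers": 1,"tx": 0.003,"ty": 0,"tz": 0,"ax": 0,"ay": 0,"az": 0},
])

```text
time_s: 13.83
tcp_pos: [0.5537, -0.3449, 0.0351]
ee_rot: [[-0.001, -0.261, 0.965], [-0.0, 0.965, 0.261], [-1.0, 0.0, -0.001]]
wrist_force: [-3.4, 2.7, 11.0]
gripper_width: 0.004
```

Force has risen to 11 N with the height stopped at the 6 mm stop. I'll press slightly more and hold to be certain, then release and withdraw.

Request:
play_rows([
  {"fingers": 1,"tx": 0.001,"ty": 0,"tz": 0,"ax": 0,"ay": 0,"az": 0},
  {"fingers": 1,"tx": 0.001,"ty": 0,"tz": 0,"ax": 0,"ay": 0,"az": 0},
  {"fingers": 1,"tx": 0.001,"ty": 0,"tz": 0,"ax": 0,"ay": 0,"az": 0},
  {"fingers": 1,"tx": 0.001,"ty": 0,"tz": 0,"ax": 0,"ay": 0,"az": 0},
])

```text
time_s: 14.17
tcp_pos: [0.5537, -0.3449, 0.035]
ee_rot: [[-0.001, -0.261, 0.965], [-0.0, 0.965, 0.261], [-1.0, -0.0, -0.001]]
wrist_force: [-4.4, 4.6, 13.8]
gripper_width: 0.004
```

Request:
play_rows([
  {"fingers": 1,"tx": -0.006,"ty": 0,"tz": 0,"ax": 0,"ay": 0,"az": 0},
  {"fingers": 1,"tx": -0.02,"ty": 0,"tz": 0,"ax": 0,"ay": 0,"az": 0},
  {"fingers": 1,"tx": -0.06,"ty": 0,"tz": 0,"ax": 0,"ay": 0,"az": 0},
  {"fingers": 1,"tx": -0.11,"ty": 0,"tz": 0,"ax": 0,"ay": 0,"az": 0},
  {"fingers": 1,"tx": -0.16,"ty": 0,"tz": 0,"ax": 0,"ay": 0,"az": 0},
])

```text
time_s: 14.58
tcp_pos: [0.5542, -0.3451, 0.1533]
ee_rot: [[-0.001, -0.261, 0.965], [0.0, 0.965, 0.261], [-1.0, 0.0, -0.001]]
wrist_force: [1.1, -0.9, 0.1]
gripper_width: 0.003
```

Request:
play_rows([
  {"fingers": 1,"tx": -0.05,"ty": 0,"tz": 0,"ax": 0,"ay": 0,"az": 0},
  {"fingers": 1,"tx": -0.1,"ty": 0,"tz": 0,"ax": 0,"ay": 0,"az": 0},
  {"fingers": 1,"tx": -0.1,"ty": 0,"tz": 0,"ax": 0,"ay": 0,"az": 0},
  {"fingers": 1,"tx": -0.1,"ty": 0,"tz": 0,"ax": 0,"ay": 0,"az": 0},
  {"fingers": 1,"tx": -0.1,"ty": 0,"tz": 0,"ax": 0,"ay": 0,"az": 0},
])

```text
time_s: 15.0
tcp_pos: [0.5542, -0.3449, 0.2275]
ee_rot: [[0.001, -0.26, 0.966], [0.0, 0.966, 0.26], [-1.0, 0.0, 0.001]]
wrist_force: [0.3, 0.5, -1.0]
gripper_width: 0.005
```

Request:
play_rows([
  {"fingers": 1,"tx": 0,"ty": 0,"tz": 0,"ax": 0,"ay": 0,"az": 0},
  {"fingers": 1,"tx": 0,"ty": 0,"tz": 0,"ax": 0,"ay": 0,"az": 0},
  {"fingers": 1,"tx": 0,"ty": 0,"tz": 0,"ax": 0,"ay": 0,"az": 0},
  {"fingers": 1,"tx": 0,"ty": 0,"tz": 0,"ax": 0,"ay": 0,"az": 0},
  {"fingers": 1,"tx": 0,"ty": 0,"tz": 0,"ax": 0,"ay": 0,"az": 0},
])

```text
time_s: 15.42
tcp_pos: [0.554, -0.345, 0.2271]
ee_rot: [[-0.001, -0.261, 0.965], [0.0, 0.965, 0.261], [-1.0, 0.001, -0.001]]
wrist_force: [-0.9, -0.3, 0.4]
gripper_width: 0.006
```

```bash
python3 - <<'E'
from h import *
b=viewer.capture("scene"); save(b,"end.png",None,1.4); s=r.sense(); print(s["time_s"],s["tcp_pos"],np.abs(s["joint_velocities"]).max(),s["wrist_force"])
E
```

```text
15.4667 [ 0.55403976 -0.34503072  0.22728684] 0.357641802259214 [-0.64587346 -0.24832179 -0.0734401 ]
```

View pics/end.png

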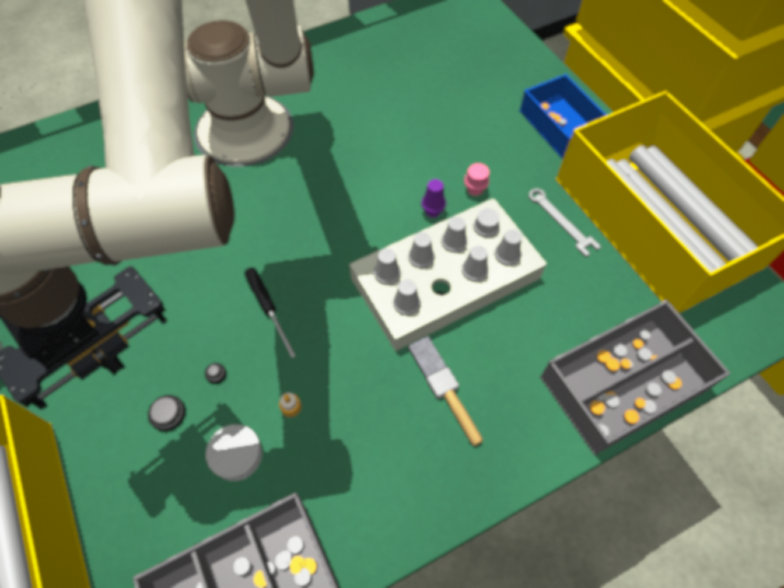

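The bench looks unchanged: rack heads and hole as before, wide button up at (166,412), narrow one at (215,373), and the arm well clear above. Handing in.

```bash
python3 -c "
from station import job
print(job.finish_job())"
```

```text
the job is handed in; nothing more can be done
None
```

I reported both rack faults in the order asked, pressed the wide button and let it up, then handed the job in. The clock read about 15.5 s of the 48 s allowed. `finish_job` gives no verdict.

| Step | Fingertips (m) | What was measured |
|---|---|---|
| Empty hole | (0.575, 0.163), about 36 mm above the rack top | Held for just over 2 s, fingers pointing down |
| Short head (corner of the rack) | (0.503, 0.302), about 35 mm above its top | Held for just over 2 s, fingers pointing down |
| Wide button | (0.554, -0.345) | Stopped at the full 6 mm of travel, up to 13.8 N, then released |

- **Contact:** wrist force stayed at noise level except during the button press, so nothing showed the rack or its heads being touched.
- **End state:** the last scene picture shows the rack, its heads, the narrow button and the loose things where they were. The arm was clear, with its fingertips about 0.21 m above the table. I judged the button's return from that picture and from the force dropping to zero; its joint cannot be read.
- **Position disagreements:** the top, scene and wrist cameras differed by about 5 mm on the button centre, so I used a value between them. They differed by up to about 5 mm on the hole, though the full rack outline and the wrist view agreed to about 2 mm.

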